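Find the fuller sprinkle tub on the two-pan dough scale and rack it

ROBOT

A 6-joint arm with a two-finger parallel gripper is mounted at the origin on the work surface; the furniture and walls round the work are solid. World frame = base frame: x ahead of the robot, y to its left, z up, the work surface at z = 0. Lengths are in mm, angles in rad, forces in N, time in s.
With the tool pointing down it reaches from about 400 to 925 mm from the base axis. Payload 12.5 kg.
Tool frame: the origin (TCP) lies on the front face of the gripper's body, between the roots of the fingers; the fingertips stand 78 mm ahead of it and the grasp point (between the pads) lies 59 mm ahead of it (env.nose_length is the distance from the TCP to the fingertips, in mm); z points along the fingers, y is the line along which they close (so a half turn about z gives the same grasp; the last joint's range is limited). The gripper opens to 95 mm and grips with 3 to 60 N. Pads are 20 mm wide; open, the fingers measure 119 mm over their backs; the gripper's body (75 mm by 180 mm) begins 59 mm behind the grasp point.
Start: joints at [1.211, 0.491, 1.559, -0, 1.092, -0.106], TCP at [156.907, 604.994, 292.261] pointing down, gripper open.
Joint ranges: [-3.1, 3.1], [-0.84, 2.19], [0.05, 2.79], [-1.13, 4.28], [0.06, 2.93], [-2.69, 2.69]. Speed limits (rad/s): [2.22, 2.22, 2.79, 3.14, 3.14, 3.14].

INTERFACE

Orientations are given as [roll, pitch, yaw] about the fixed x, y, z axes, in that order (R = Rz(yaw) Ry(pitch) Rx(roll)).
In Python, from cell import env gives the robot as it stands.
- The arm moves only by the tool jog_arm, never from a script. Its argument "motion" is a list of rows, each a list of 7 numbers: the turn, a rotation vector about the tool's x, y, z in degrees, then the shift along the tool's x, y, z in mm, then the finger opening in mm, from 0 to 95.1. In form: [[wx, wy, wz, x, y, z, hand], ...]. A call has 1 to 10 rows; each row shifts and turns the commanded pose from where the row before left it, along the tool's axes as they then stand; what a row does not reach is not made up. A row lasts 1/8 s, in which the tool goes at most 62.5 mm and 10.7 degrees, less where a joint would pass 70% of its speed; a pose out of reach is approached as far as the arm can. A call is refused whole if a number of a shift passes 62.5 or a number of a turn 10.7, either way. A call with a gripper value outside its range is refused whole. The fingers move at their own pace and stop on an object; the grip force is fixed at half the most. Time passes only in rows, so rows that do not move let the fingers close. It gives the time, the measured TCP pose, the force, the opening and the grip force at its end, in the units of the state.
- env.state(): the state, without advancing time (a new reading comes with each control period).
- env.read_camera(name): name is "scene" or "side" or "wrist"; returns a dict with "color" (480x640x3 uint8, red, green, blue), "z_map" (480x640 float32, mm along the optical axis (not along the pixel's ray), 0 where there is no reading), "camera_matrix" (3x3 intrinsics, pixels), "world_to_cam" (4x4, takes a point from world to camera coordinates). Camera axes: x right, y up, looking along -z (the intrinsics and any distortion apply to the point x, -y, -z); pixel columns grow to the right and rows downward; lengths in mm; the calibration is good to about 2 mm. A picture is of the moment at which its call begins.
- env.job_done(): hands the job in; it is judged then, once.
Trained networks look in the newest picture that a camera, given by its name, has taken for a name from the list of things; names that differ only in an ending like _2 or _b are one class to them, and where a whole thing is asked for, a point or a joint stands for the part that bears it (a point fixed in the world has none). Each returns a list of dicts, best first, with "score" (0 to 1); they miss things now and then, are a little off and sometimes report something else, mostly with a low value. They report only what shows in the picture. A call takes as long as a camera call. They do not tell look-alikes from the thing itself.
- env.recognise(camera, thing): "location" ([column, row] in pixels, amid what is visible of it).
The state is a dict: "t": time; "joints": joint angles; "qvel": joint speeds; "tau": joint torques, N m; "eef_pos": TCP position; "tcp_rot": TCP orientation; "ft_force": force on the tool from outside, world axes, zero at the start; "moment": the same for the moment, N m; "opening": opening from 0.0 (shut) to 1.0 (fully open); "grip_force": force on a finger pad.
Only numpy, scipy, OpenCV 4.12 (cv2) and the standard library are available. Lean on these libraries where they do the work, as an engineer would, in place of code of your own. Each camera call takes 0.05 s, during which the arm holds its last target. There are 200 camera calls.

TASK

The two red sprinkle tubs look alike, but one holds more: find out which on the green two-pan scale. Stand one tub in the snug brass ring on each pan, fully home on the pan and gently, feeling for the ring (a push on the scale of more than two kilograms spoils its knife edges), let go and let the beam settle. Then stand the heavier tub in the empty well of the wooden rack, leave the lighter one in its ring, and disturb nothing else.

Things in the scene. Friction and masses are not known exactly. Their poses are not given: they have to be found in the camera images.
- tub_a_mid (a point): centre (35 mm above the underside) of the first red sprinkle tub: upright cylinder 70 mm tall, body 42 mm in diameter, white cap (top 15 mm) 44 mm; z is its axis. Looks like the other red tub; each weighs 60 to 200 g, differently every time, and only weighing shows which is heavier. Starts on the table; grasp it across the body
- tub_b_mid (a point): the same point of the second red sprinkle tub, same shape and sizes
- tub_yellow_mid (a point): the same point of a yellow sprinkle tub, same shape and sizes, that stands in the other well of the rack and stays there
- scale: green equal-arm dough scale, fixed to the table; origin under its middle on the table, x points away from the dial, y along the beam to the left pan, z up. Foot 100 x 280 mm; dial housing in the middle 72 mm wide, 117 mm tall. Two steel pans with thin grey mats, 100 mm in diameter, centred 125 mm to either side, stay level and rise and sink in turn
- pan_l_seat (a point): centre of the top of the left (+y) pan, where a tub's underside rests; 64 mm above the table when level, 54 at the buffered lower stop, 74 at the upper. On it a brass locating ring is held by magnets (slips at 5 N): inner diameter 43.8 mm, outer 51.8, 8 mm high, no lead-in, and up to 2.5 mm off centre in x and in y, not measured. A tub that misses stands on the ring, 8 mm high
- pan_r_seat (a point): the same point of the right (-y) pan, with its own ring. A tub on a ring must be slid about lightly till it drops in. An empty pan yields to a touch and sinks to its stop; with the other pan loaded it stands at its upper stop and yields when pushed with more than that load's weight
- beam (a joint): tilt of the scale's beam and red pointer in rad: 0 level (both pans empty), positive when the left pan is down, +0.08 left pan at its lower stop, -0.08 right pan at its lower stop. A pan moves 1.25 mm per 0.01 rad. A difference of 1 g tips it all the way, but then slowly, in up to 3 s
- rack_well (a point): centre of the floor, 14 mm above the table, of the empty well of a pale wooden rack: block 74 x 174 x 30 mm fixed to the table, with two round wells, 49 mm in diameter and 16 mm deep, 86 mm apart along its y. The rack's x is across it. The other well, at -86 mm along y, holds the yellow tub
- timer: red and white kitchen timer, 62 mm in diameter, 58 mm tall, bystander; origin at the centre of its underside
- star: steel star-shaped biscuit cutter, 57 x 55 x 22 mm, bystander; origin at the centre of its underside
- bell: steel bell-shaped biscuit cutter, 84 x 70 x 25 mm, bystander; origin at the centre of its underside
- teaspoon: steel teaspoon, 139 x 30 x 10 mm, bystander; origin at the centre of its underside
Not all that is in view belongs to the job. Leave any purple look-alike of the part that bears tub_b_mid alone.

How it is judged (in metres and radians):
On the way, in this order (a step that is already met when the one before it is completed fails the run):
1. both red tubs stand fully home, one in the ring of each pan, let go and at rest, and the beam has tipped to one side ((((horizontal distance between tub_a_mid and pan_l_seat below 0.007 m and z of tub_a_mid in the frame of pan_l_seat between 0.033 and 0.0375 m and angle between tub_a_mid's own z axis and vertical below 0.06 rad) and (horizontal distance between tub_b_mid and pan_r_seat below 0.007 m and z of tub_b_mid in the frame of pan_r_seat between 0.033 and 0.0375 m and angle between tub_b_mid's own z axis and vertical below 0.06 rad)) or ((horizontal distance between tub_a_mid and pan_r_seat below 0.007 m and z of tub_a_mid in the frame of pan_r_seat between 0.033 and 0.0375 m and angle between tub_a_mid's own z axis and vertical below 0.06 rad) and (horizontal distance between tub_b_mid and pan_l_seat below 0.007 m and z of tub_b_mid in the frame of pan_l_seat between 0.033 and 0.0375 m and angle between tub_b_mid's own z axis and vertical below 0.06 rad))) and (value of joint beam above 0.045 rad or value of joint beam below -0.045 rad) and contact force between the fingers and tub_a below 0.05 N and linear speed of each of tub_a, tub_b below 0.005 m/s and contact force between the fingers and tub_b below 0.05 N), for 0.3 s.
2. the tub on the low (heavier) pan is taken hold of while the other stays in its ring ((((horizontal distance between tub_a_mid and pan_l_seat below 0.007 m and z of tub_a_mid in the frame of pan_l_seat between 0.033 and 0.0375 m and angle between tub_a_mid's own z axis and vertical below 0.06 rad) and (horizontal distance between tub_b_mid and pan_r_seat below 0.007 m and z of tub_b_mid in the frame of pan_r_seat between 0.033 and 0.0375 m and angle between tub_b_mid's own z axis and vertical below 0.06 rad) and value of joint beam above 0.045 rad and contact force between the fingers and tub_a above 0.5 N) or ((horizontal distance between tub_a_mid and pan_r_seat below 0.007 m and z of tub_a_mid in the frame of pan_r_seat between 0.033 and 0.0375 m and angle between tub_a_mid's own z axis and vertical below 0.06 rad) and (horizontal distance between tub_b_mid and pan_l_seat below 0.007 m and z of tub_b_mid in the frame of pan_l_seat between 0.033 and 0.0375 m and angle between tub_b_mid's own z axis and vertical below 0.06 rad) and value of joint beam below -0.045 rad and contact force between the fingers and tub_a above 0.5 N) or ((horizontal distance between tub_b_mid and pan_l_seat below 0.007 m and z of tub_b_mid in the frame of pan_l_seat between 0.033 and 0.0375 m and angle between tub_b_mid's own z axis and vertical below 0.06 rad) and (horizontal distance between tub_a_mid and pan_r_seat below 0.007 m and z of tub_a_mid in the frame of pan_r_seat between 0.033 and 0.0375 m and angle between tub_a_mid's own z axis and vertical below 0.06 rad) and value of joint beam above 0.045 rad and contact force between the fingers and tub_b above 0.5 N) or ((horizontal distance between tub_b_mid and pan_r_seat below 0.007 m and z of tub_b_mid in the frame of pan_r_seat between 0.033 and 0.0375 m and angle between tub_b_mid's own z axis and vertical below 0.06 rad) and (horizontal distance between tub_a_mid and pan_l_seat below 0.007 m and z of tub_a_mid in the frame of pan_l_seat between 0.033 and 0.0375 m and angle between tub_a_mid's own z axis and vertical below 0.06 rad) and value of joint beam below -0.045 rad and contact force between the fingers and tub_b above 0.5 N))), for 0.03 s.
3. the heavier tub is lifted out and the scale swings over to the lighter one (((z of tub_a_mid in the frame of pan_l_seat above 0.055 m and contact force between the fingers and tub_a above 0.5 N and value of joint beam below -0.045 rad) or (z of tub_a_mid in the frame of pan_r_seat above 0.055 m and contact force between the fingers and tub_a above 0.5 N and value of joint beam above 0.045 rad) or (z of tub_b_mid in the frame of pan_l_seat above 0.055 m and contact force between the fingers and tub_b above 0.5 N and value of joint beam below -0.045 rad) or (z of tub_b_mid in the frame of pan_r_seat above 0.055 m and contact force between the fingers and tub_b above 0.5 N and value of joint beam above 0.045 rad))), for 0.05 s.
At the end, for the whole second after the job is handed in: the heavier red tub stands upright, at rest, on the floor of the empty well (within 6 mm of its centre, 4 mm of its floor); the lighter stands upright and fully home in its ring (within 7 mm of the pan's centre, 2.5 mm of its floor), its pan down (beam past 0.045 rad) (((horizontal distance between tub_a_mid and rack_well below 0.006 m and z of tub_a_mid in the frame of rack_well between 0.031 and 0.039 m and angle between tub_a_mid's own z axis and vertical below 0.08 rad and linear speed of each of tub_a, tub_b below 0.01 m/s and (horizontal distance between tub_b_mid and pan_r_seat below 0.007 m and z of tub_b_mid in the frame of pan_r_seat between 0.033 and 0.0375 m and angle between tub_b_mid's own z axis and vertical below 0.06 rad) and value of joint beam below -0.045 rad) or (horizontal distance between tub_a_mid and rack_well below 0.006 m and z of tub_a_mid in the frame of rack_well between 0.031 and 0.039 m and angle between tub_a_mid's own z axis and vertical below 0.08 rad and linear speed of each of tub_a, tub_b below 0.01 m/s and (horizontal distance between tub_b_mid and pan_l_seat below 0.007 m and z of tub_b_mid in the frame of pan_l_seat between 0.033 and 0.0375 m and angle between tub_b_mid's own z axis and vertical below 0.06 rad) and value of joint beam above 0.045 rad) or (horizontal distance between tub_b_mid and rack_well below 0.006 m and z of tub_b_mid in the frame of rack_well between 0.031 and 0.039 m and angle between tub_b_mid's own z axis and vertical below 0.08 rad and linear speed of each of tub_b, tub_a below 0.01 m/s and (horizontal distance between tub_a_mid and pan_r_seat below 0.007 m and z of tub_a_mid in the frame of pan_r_seat between 0.033 and 0.0375 m and angle between tub_a_mid's own z axis and vertical below 0.06 rad) and value of joint beam below -0.045 rad) or (horizontal distance between tub_b_mid and rack_well below 0.006 m and z of tub_b_mid in the frame of rack_well between 0.031 and 0.039 m and angle between tub_b_mid's own z axis and vertical below 0.08 rad and linear speed of each of tub_b, tub_a below 0.01 m/s and (horizontal distance between tub_a_mid and pan_l_seat below 0.007 m and z of tub_a_mid in the frame of pan_l_seat between 0.033 and 0.0375 m and angle between tub_a_mid's own z axis and vertical below 0.06 rad) and value of joint beam above 0.045 rad))); the robot touches nothing.
It fails at once if a tub or the robot pushes on the scale with more than 20 N (contact force between any of tub_a, tub_b, the arm, the fingers and scale above 20 N).
It fails at once if a red tub is tipped over (angle between any of tub_a_mid, tub_b_mid's own z axis and vertical above 0.7 rad).
It fails at once if the yellow tub or another bystander is moved by more than 25 mm (distance of any of tub_yellow_mid, timer, star, bell, teaspoon from where it was at the start of the episode above 0.025 m).
It also fails if it takes over 72 s, if anything falls off the work surface, if the arm or the gripper's body presses on something with over 40 N, if the wrist force passes 120 N, or if a joint passes its speed limit or range.

## Working session

There is one attempt and no reset: what is moved stays moved. The work goes in short steps, Python scripts to look and compute and a tool call to move; the robot and the scene stay as the last step left them, time stands still between calls to the robot, and variables do not carry over. Pictures are saved under pics/ and viewed, at most 10 in all, crops included, and the job is handed in when it is done.

Besides the shell and the picture viewer there is one more tool, called in YAML: its name, and indented under it one key for each argument. jog_arm: Moves the arm, as the interface text tells. Its arguments: {"type":"object","properties":{"motion":{"type":"array"}},"required":["motion"]}

```bash
ls; mkdir -p pics
cat > h.py <<'E'
import numpy as np, cv2
from cell import env
def cam(n,save=None):
    c=env.read_camera(n)
    if save: cv2.imwrite('pics/'+save,c['color'][...,::-1])
    return c
def world(c,u,v,z=None):
    "pixel -> world by depth, or on plane z"
    K=c['camera_matrix'];W=np.linalg.inv(c['world_to_cam'])
    r=np.array([(u-K[0,2])/K[0,0],-(v-K[1,2])/K[1,1],-1.])
    R,o=W[:3,:3],W[:3,3]
    if z is None: return o+R@(r*c['z_map'][int(v),int(u)])
    d=R@r; return o+d*(z-o[2])/d[2]
def cloud(c):
    K=c['camera_matrix'];W=np.linalg.inv(c['world_to_cam'])
    v,u=np.mgrid[:480,:640];d=c['z_map']
    P=np.stack([(u-K[0,2])/K[0,0]*d,-(v-K[1,2])/K[1,1]*d,-d],-1)
    return P@W[:3,:3].T+W[:3,3]
E
python3 - <<'E'
from h import *
np.set_printoptions(precision=1,suppress=True)
print(env.state())
for n in ['scene','side','wrist']:
    c=cam(n,n+'0.png'); print(n,np.linalg.inv(c['world_to_cam'])[:3,3])
    for t in ['tub_a_mid','tub_yellow_mid','scale','pan_l_seat','rack_well','timer','star','bell','teaspoon']:
        for r in env.recognise(n,t): 
            u,v=r['location']; print(t,round(r['score'],2),np.array([u,v]),world(c,u,v))
E
```

```text
pics
{'t': 0.0, 'joints': array([ 1.2,  0.5,  1.6, -0. ,  1.1, -0.1]), 'qvel': array([ 0., -0., -0., -0., -0., -0.]), 'tau': array([ -0. , -61.3, -25.8,   0.1,   0. ,  -0. ]), 'eef_pos': array([156.9, 604.8, 291.7]), 'tcp_rot': array([-3.1, -0. ,  2.9]), 'ft_force': array([ 0.1, -0.7, -0.3]), 'moment': array([ 0.,  0., -0.]), 'grip_force': 0.0, 'opening': 0.9977391937564186}
scene [-400.1 -472.4 1201.3]
tub_a_mid 0.69 [361.5 273.3] [448.3 -92.2  61.7]
tub_a_mid 0.6 [307.3 245.7] [453.   80.8  67. ]
tub_a_mid 0.6 [402.9 349.8] [ 333.  -276.4   -3.5]
tub_yellow_mid 0.9 [451.3 309.8] [ 444.2 -344.5   84.6]
scale 0.88 [384.9 231.1] [614.  -78.1  67.6]
pan_l_seat 0.58 [346.2 209.6] [635.3  59.6  64.9]
rack_well 0.78 [429.3 307.7] [ 462.1 -286.7   29.9]
timer 0.8 [220.7 246. ] [342.1 298.8  45.2]
timer 0.56 [404.6 352.4] [ 324.7 -284.2    2.7]
timer 0.31 [452.1 310.5] [ 445.4 -346.7   81.7]
bell 0.8 [193.8 244.3] [323.9 386.4  19.1]
teaspoon 0.61 [398.9 347.1] [ 328.8 -266.1    6.5]
side [-161.1 -984.7  595.7]
tub_a_mid 0.64 [328.5 264.3] [ 462.7 -104.5   48.3]
tub_yellow_mid 0.71 [408.7 311.1] [ 452.5 -361.6   70.3]
tub_yellow_mid 0.26 [327.3 264.3] [ 457.9 -107.    50.7]
scale 0.98 [384.2 247.3] [623.  -94.5  43.1]
pan_l_seat 0.58 [347.  218.8] [620.   43.5  65.4]
rack_well 0.87 [388.8 324.1] [ 441.7 -325.3   28. ]
timer 0.61 [199.9 224.4] [338.5 285.7  28.4]
star 0.62 [240.4 214.1] [482.9 348.3   4. ]
star 0.27 [370.9 244.6] [614.5 -57.7  37.5]
bell 0.74 [182.  213.5] [346.9 432.9   6.5]
teaspoon 0.6 [309.5 344.4] [ 311.5 -263.8   -2.6]
teaspoon 0.46 [197.3 224.3] [334.5 293.2  26.9]
teaspoon 0.22 [392.8 248.5] [ 643.3 -101.    37.5]
wrist [ 88.3 623.8 384.7]
bell 0.66 [190.3 388.1] [315.4 422.1   9. ]
```

Run:
```python
import cv2
a=cv2.imread('pics/scene0.png')[170:390,150:500]
cv2.imwrite('pics/s0c.png',cv2.resize(a,None,fx=2.2,fy=2.2,interpolation=cv2.INTER_CUBIC))
```

```text
(no output)
```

View pics/s0c.png

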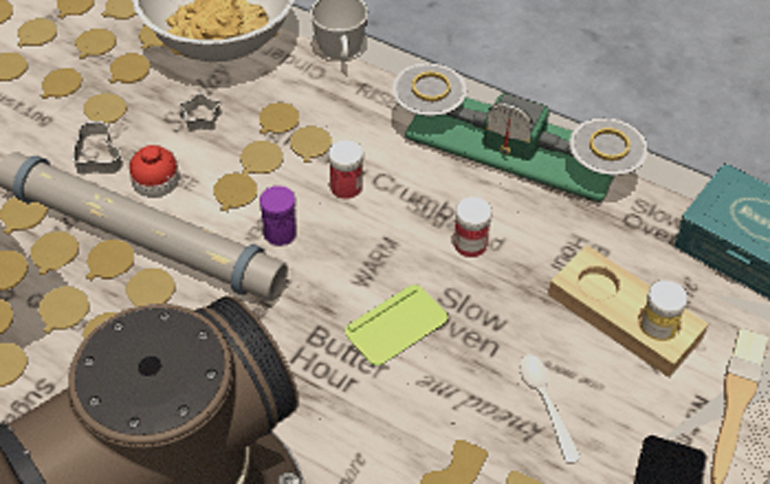

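The picture shows the red tubs at (307,246) and (364,273), with the purple look-alike at (276,268). The pans are at (345,210) and (426,236), the empty well is near (423,297), and the yellow tub is in the other well.

```bash
cat >> h.py <<'E'
def circ(p):
    A=np.c_[2*p,np.ones(len(p))];s=np.linalg.lstsq(A,(p**2).sum(1),rcond=None)[0]
    return s[:2],np.sqrt(s[2]+s[:2]@s[:2])
def rim(p,nb=48):
    "outer boundary points of a blob by angle"
    from collections import defaultdict
    h=cv2.convexHull(p.astype(np.float32))[:,0]; return h
def rot(yaw): 
    c,s=np.cos(yaw),np.sin(yaw); return np.array([[c,-s],[s,c]])
E
python3 - <<'E'
from h import *
np.set_printoptions(precision=1,suppress=True)
for n in ['scene','side']:
    c=cam(n);P=cloud(c)
    def sel(cx,cy,r,z0,z1):
        m=(np.hypot(P[...,0]-cx,P[...,1]-cy)<r)&(P[...,2]>z0)&(P[...,2]<z1); return P[m]
    for nm,(x,y) in dict(A=(453,88),B=(455,-95),Y=(444,-348)).items():
        q=sel(x,y,50,(85 if nm=='Y' else 66),(100 if nm=='Y' else 80))
        if len(q)>5: print(n,nm,len(q),circ(rim(q[:,:2])),np.median(q[:,2]))
    q=sel(610,-70,220,55,69); 
    for s in (1,-1):
        e=q[(q[:,1]+70)*s>60]; print(n,'pan',len(e),e.mean(0),circ(rim(e[:,:2])))
        e2=sel(*circ(rim(e[:,:2]))[0],40,69,76); print('ring',len(e2),circ(rim(e2[:,:2])),circ(e2[:,:2]))
    q=sel(455,-305,130,25,33); r=cv2.minAreaRect(q[:,:2].astype(np.float32)); print('rack',len(q),r)
E
```

```text
scene A 148 (array([469.7,  93. ]), np.float64(22.420165171617555)) 69.9498325610258
scene B 158 (array([470.9, -90.5]), np.float64(21.737510834973126)) 70.36536398714156
scene Y 64 (array([ 461.5, -342.7]), np.float64(20.705302686888878)) 86.27416882698162
scene pan 582 [613.   64.4  65. ] (array([565.7,  64.1]), np.float64(103.00782653958719))
ring 8 (array([594.8,  66.4]), np.float64(16.565250164698593)) (array([595.5,  65.7]), np.float64(14.925420338884532))
scene pan 595 [ 659.4 -186.    64.7] (array([ 662.3, -184.7]), np.float64(50.29348600173606))
ring 101 (array([ 662.4, -184.3]), np.float64(37.13683685359296)) (array([ 660.2, -185.6]), np.float64(25.309940680109314))
rack 957 ((471.4998474121094, -298.1761474609375), (176.9477081298828, 80.92528533935547), 78.62147521972656)
side A 81 (array([470.8,  92.1]), np.float64(21.0756100245792)) 66.95560668031646
side B 124 (array([472.2, -92.1]), np.float64(21.43204685863389)) 67.10742376205252
side pan 617 [594.5  63.2  62.5] (array([566.5,  70.7]), np.float64(102.67742571954047))Traceback (most recent call last):
  File "<stdin>", line 13, in <module>
  File "h.py", line 25, in rim
    h=cv2.convexHull(p.astype(np.float32))[:,0]; return h
      ~~~~~~~~~~~~~~~~~~~~~~~~~~~~~~~~~~~~^^^^^
TypeError: 'NoneType' object is not subscriptable
```

```bash
cat >> h.py <<'E'
from scipy.spatial.transform import Rotation as Ro
def plan(x,y,z,yaw=None):
    "shift in tool axes to a target with the tool down"
    s=env.state();R=Ro.from_euler('xyz',s['tcp_rot']);d=R.inv().apply(np.array([x,y,z])-s['eef_pos'])
    t=(R.inv()*Ro.from_euler('xyz',[np.pi,0,yaw])).as_rotvec(degrees=True) if yaw is not None else 0
    print('pos',s['eef_pos'],'rpy',s['tcp_rot'].round(4),'shift',d.round(1),'turn',np.round(t,2),'F',s['ft_force'].round(2),'t',s['t'],'op',round(s['opening']*95.1,1))
    return d,t
E
python3 - <<'E'
from h import *
np.set_printoptions(precision=2,suppress=True)
c=cam('wrist');W=np.linalg.inv(c['world_to_cam']);s=env.state();R=Ro.from_euler('xyz',s['tcp_rot'])
print('cam in tool',R.inv().apply(W[:3,3]-s['eef_pos']),'view',R.inv().apply(-W[:3,2]),'up',R.inv().apply(W[:3,1]),c['camera_matrix'])
plan(560,-60,330,np.pi)
c=cam('scene');P=cloud(c);q=c['color'].astype(int);m=(q[...,2]>q[...,1]*1.6)&(q[...,0]>q[...,1]*1.4)&(q[...,2]>60);p=P[m];print('purple',np.median(p,0))
E
```

```text
cam in tool [ 71.14   1.02 -92.41] view [-0.25  0.    0.97] up [0.97 0.   0.25] [[383.54   0.   313.41]
 [  0.   383.54 238.93]
 [  0.     0.     1.  ]]
pos [156.92 604.99 292.26] rpy [ 3.14 -0.    2.89] shift [-557.2 -542.5  -37.8] turn [  0.01  -0.   -14.54] F [ 0.39 -0.36 -0.36] t 1.65 op 95.5
purple [351.62 117.35  62.72]
```

jog_arm:
  motion:
    - [0, 0, -7.27, 0, 0, 0, 95]
    - [0, 0, -7.27, 0, 0, 0, 95]
    - [0, 0, 0, -33, -47.5, 2.3, 95]
    - [0, 0, 0, -33, -47.5, 2.3, 95]
    - [0, 0, 0, -33, -47.5, 2.3, 95]
    - [0, 0, 0, -33, -47.5, 2.3, 95]
    - [0, 0, 0, -33, -47.5, 2.3, 95]
    - [0, 0, 0, -33, -47.5, 2.3, 95]
    - [0, 0, 0, -33, -47.5, 2.3, 95]
    - [0, 0, 0, -33, -47.5, 2.3, 95]

```text
t: 2.95
eef_pos: [421.8, 223.3, 274.0]
tcp_rot: [3.141, 0.001, 3.142]
ft_force: [0.5, 0.7, 0.3]
opening: 0.999
grip_force: 0.0
```

jog_arm:
  motion:
    - [0, 0, 0, -33, -47.5, 2.3, 95]
    - [0, 0, 0, -33, -47.5, 2.3, 95]
    - [0, 0, 0, -33, -47.5, 2.3, 95]
    - [0, 0, 0, -33, -47.5, 2.3, 95]
    - [0, 0, 0, -33, -47.5, 2.3, 95]
    - [0, 0, 0, -33, -47.5, 2.3, 95]
    - [0, 0, 0, 0, 0, 0, 95]
    - [0, 0, 0, 0, 0, 0, 95]

```text
t: 3.95
eef_pos: [618.5, -59.8, 259.7]
tcp_rot: [3.141, -0.001, 3.141]
ft_force: [-0.6, 0.6, 0.3]
opening: 1.0
grip_force: 0.0
```

Run:
```python
from h import *
plan(620,-60,260,np.pi)
c=cam('wrist','w1.png'); np.savez('w1.npz',**c)
```

```text
pos [618.48094426 -59.81069963 259.7267164 ] rpy [ 3.1412e+00 -8.0000e-04  3.1411e+00] shift [-1.5 -0.2 -0.3] turn [ 0.02 -0.05 -0.03] F [-0.57  0.64  0.25] t 3.95 op 95.1
```

View pics/w1.png

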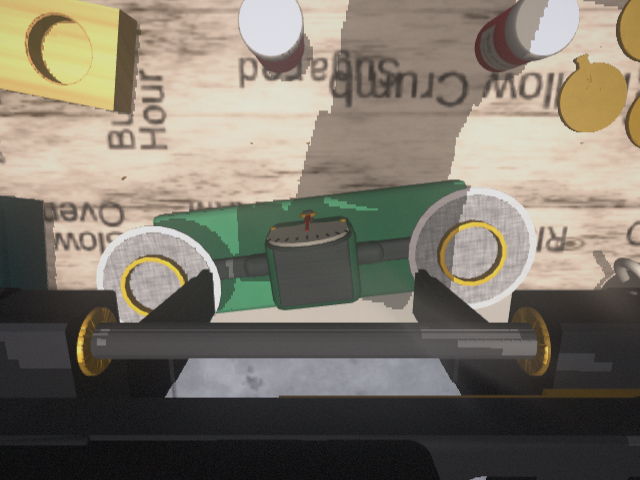

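The view shows both brass rings, the left at (472,253) and the right at (153,285). It also shows the empty well at (60,48) and both red tubs at the top edge.

Run:
```python
from h import *
from scipy.optimize import least_squares
np.set_printoptions(precision=1,suppress=True)
c=dict(np.load('w1.npz'));P=cloud(c);q=cv2.cvtColor(c['color'],cv2.COLOR_RGB2HSV)
gold=(q[...,0]>15)&(q[...,0]<35)&(q[...,1]>110)
for nm,(u,v) in dict(L=(472,253),R=(153,285)).items():
    vv,uu=np.mgrid[:480,:640]
    win=(np.hypot(uu-u,vv-v)<70)&(vv<318)
    g=win&gold
    d=P[g]; print(nm,'gold n',g.sum(),'z',np.percentile(d[:,2],[5,50,95]))
    XY=np.array([world(c,a,b,72)[:2] for b,a in zip(*np.nonzero(g))])
    top=d[np.abs(d[:,2]-np.percentile(d[:,2],90))<2.5]
    f=lambda p,s: least_squares(lambda p:np.maximum(np.abs(np.hypot(*(s-p).T)-23.9)-2,0),p,loss='soft_l1').x
    print(' ring depth',f(top[:,:2].mean(0),top[:,:2]),len(top),' plane72',f(XY.mean(0),XY))
    # inner hole boundary & annulus radial stats
    c0=f(XY.mean(0),XY); r=np.hypot(*(XY-c0).T); print('  r',np.percentile(r,[2,10,50,90,98]))
    pz=P[win&(np.abs(P[...,2]-64)<3)&(q[...,1]<80)]
    h=rim(pz[:,:2]); 
    for k in range(4):
        pc,pr=circ(h); h=h[np.abs(np.hypot(*(h-pc).T)-pr)<2.5] if k<3 else h
    print('  pan',pc,pr,np.median(pz[:,2]),len(h))
for nm,(x,y) in dict(A=(470,92),B=(471,-91)).items():
    m=(np.hypot(P[...,0]-x,P[...,1]-y)<35)&(abs(P[...,2]-70)<4); t=P[m]; print(nm,circ(rim(t[:,:2])),np.median(t[:,2]),t[:,:2].min(0),t[:,:2].max(0))
m=(np.hypot(P[...,0]-480,P[...,1]+256)<45)&(abs(P[...,2]-14)<6); t=P[m]; print('well',len(t),circ(rim(t[:,:2])),np.median(t[:,2]))
m=(np.hypot(P[...,0]-480,P[...,1]+256)<80)&(abs(P[...,2]-30)<4); t=P[m];print(len(t)); hp=t[:,:2]
r=np.hypot(*(hp-np.array([480,-256])).T); print(np.percentile(r,[0,1,5]))
# hole via binned inner edge
def hole(c0):
    for k in range(6):
        a=np.arctan2(*(hp-c0).T[::-1]);r=np.hypot(*(hp-c0).T);b=((a+np.pi)/(2*np.pi)*36).astype(int)
        e=np.array([hp[b==i][np.argmin(r[b==i])] for i in range(36) if (b==i).any() and r[b==i].min()<32]); c0,R=circ(e)
    return c0,R,len(e)
print('hole',hole(np.array([480.,-256.])))
```

```text
L gold n 1005 z [69.4 71.6 72.9]
 ring depth [631.9  63.1] 926  plane72 [631.5  62.8]
  r [21.3 21.8 23.6 25.2 25.8]
  pan [631.5  65.6] 49.96572338783461 64.24157914023664 48
R gold n 831 z [ 67.9  71.7 274. ]
 ring depth [592.8 -84.5] 90  plane72 [ 659.3 -185.4]
  r [18.7 20.4 23.5 44.6 53.3]
  pan [ 660.6 -182.3] 49.66623889332586 64.05671918197743 36
A (array([471.9,  96.4]), np.float64(21.540811405626183)) 69.39793389125504 [458.4  74.4] [493.1 119.2]
B (array([472., -87.]), np.float64(21.39680976438327)) 69.31023004037178 [ 458.1 -108.8] [493.2 -65.2]
well 2860 (array([ 481.4, -246. ]), np.float64(30.8286041211645)) 13.85085324220259
8392
[21.7 23.  24.7]
hole (array([ 479.9, -253.8]), np.float64(24.023678052142966), 36)
```

jog_arm:
  motion:
    - [0, 0, 0, 36.8, 39, 15, 95]
    - [0, 0, 0, 36.8, 39, 15, 95]
    - [0, 0, 0, 36.8, 39, 15, 95]
    - [0, 0, 0, 36.8, 39, 15, 95]
    - [0, 0, 0, 0, 0, 0, 95]
    - [0, 0, 0, 0, 0, 0, 95]

```text
t: 4.75
eef_pos: [471.8, 96.7, 200.7]
tcp_rot: [3.141, 0.002, -3.14]
ft_force: [0.3, 0.8, 0.4]
opening: 1.0
grip_force: 0.0
```

Run:
```python
from h import *
from scipy.optimize import least_squares
np.set_printoptions(precision=1,suppress=True)
c=dict(np.load('w1.npz'));P=cloud(c);q=cv2.cvtColor(c['color'],cv2.COLOR_RGB2HSV)
g=(q[...,0]>15)&(q[...,0]<35)&(q[...,1]>110)&(np.hypot(P[...,0]-660,P[...,1]+184)<32)&(P[...,2]>60)&(P[...,2]<80)
d=P[g]; top=d[d[:,2]>69.5][:,:2]
XY=np.array([world(c,a,b,72)[:2] for b,a in zip(*np.nonzero(g&(P[...,2]>69.5)))])
for s in (top,XY): print('R ring',least_squares(lambda p:np.maximum(np.abs(np.hypot(*(s-p).T)-23.9)-2,0),s.mean(0),loss='soft_l1').x,len(s))
plan(471.5,96,99,np.pi)
c=cam('wrist','w2.png');P=cloud(c);m=(np.hypot(P[...,0]-471,P[...,1]-94)<35)&(abs(P[...,2]-70)<4); t=P[m]; print('A',len(t),circ(rim(t[:,:2])),t[:,:2].min(0),t[:,:2].max(0))
```

```text
R ring [ 659.  -183.5] 611
R ring [ 658.7 -183. ] 611
pos [471.8  96.7 200.7] rpy [ 3.1  0.  -3.1] shift [  0.5  -0.7 101.7] turn [0.  0.1 0.1] F [0.3 0.8 0.5] t 4.75 op 95.1
A 3866 (array([470.7,  96.9]), np.float64(21.943926992583794)) [448.8  75. ] [492.8 118.6]
```

View pics/w2.png

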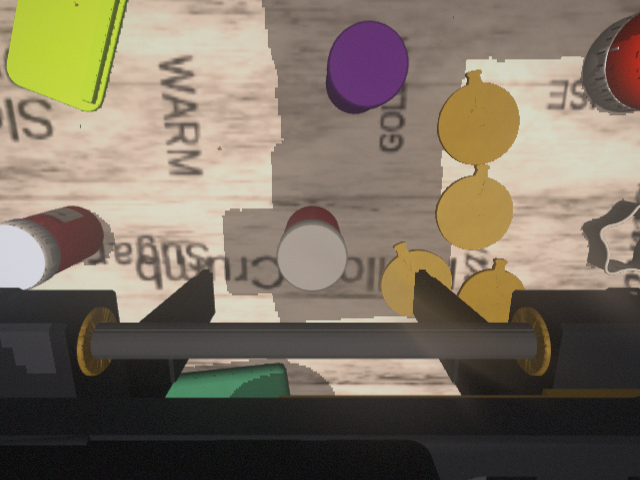

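The white cap shows at (312,252), clear between the fingers, with the radius fitting at 22 mm. I'll descend and grip.

jog_arm:
  motion:
    - [0, 0, 0, 1, 0.5, 40, 95]
    - [0, 0, 0, 0, 0, 40, 95]
    - [0, 0, 0, 0, 0, 21, 75]
    - [0, 0, 0, 0, 0, 0, 60]
    - [0, 0, 0, 0, 0, 0, 48]
    - [0, 0, 0, 0, 0, 0, 36]
    - [0, 0, 0, 0, 0, 0, 36]
    - [0, 0, 0, 0, 0, 0, 36]

```text
t: 5.8
eef_pos: [470.9, 96.5, 99.5]
tcp_rot: [3.141, 0.001, 3.142]
ft_force: [0.1, -0.7, 5.0]
opening: 0.457
grip_force: 30.0
```

jog_arm:
  motion:
    - [0, 0, 0, 0, 0, -15, 36]
    - [0, 0, 0, 0, 0, -50, 36]
    - [0, 0, 0, 0, 0, -35, 36]
    - [0, 0, 0, -40.2, -8.4, 0, 36]
    - [0, 0, 0, -40.2, -8.4, 0, 36]
    - [0, 0, 0, -40.2, -8.4, 0, 36]
    - [0, 0, 0, -40.2, -8.4, 0, 36]
    - [0, 0, 0, 0, 0, 0, 36]
    - [0, 0, 0, 0, 0, 0, 36]

```text
t: 6.92
eef_pos: [630.8, 63.0, 199.3]
tcp_rot: [3.141, -0.001, 3.142]
ft_force: [-0.6, -0.6, -2.5]
opening: 0.458
grip_force: 30.0
```

Run:
```python
from h import *
np.set_printoptions(precision=1,suppress=True)
plan(631.7,63,190,np.pi)
c=cam('wrist','w3.png');np.savez('w3.npz',**c);P=cloud(c);t=P[(np.hypot(P[...,0]-631,P[...,1]-63)<30)&(P[...,2]>150)&(P[...,2]<185)]
print(len(t),t.min(0),t.max(0)); h=np.histogram(t[:,2],bins=14);print(h)
```

```text
pos [630.8  63.  199.3] rpy [ 3.1 -0.   3.1] shift [-1.   0.   9.3] turn [ 0.  -0.1 -0. ] F [-0.6 -0.6 -2.5] t 6.925 op 43.5
9449 [608.3  35.6 150. ] [651.9  90.3 185. ]
(array([ 263,  139,  260,  341,  357,  372,  443, 5641,  857,  144,  278,
        115,  115,  124]), array([150. , 152.5, 155. , 157.5, 160. , 162.5, 165. , 167.5, 170. ,
       172.5, 175. , 177.5, 180. , 182.5, 185. ]))
```

View pics/w3.png

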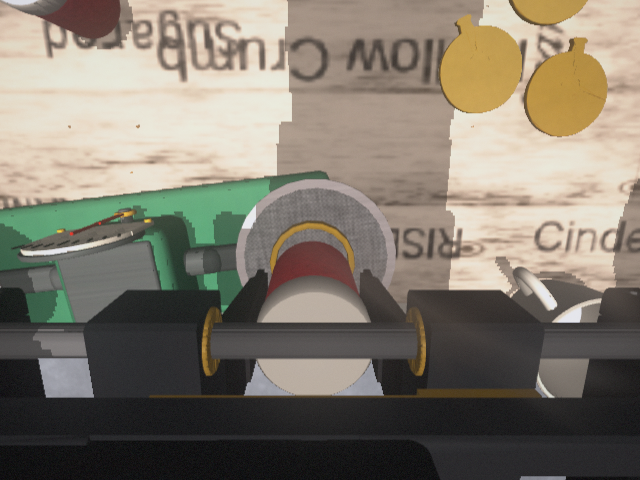

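The tub is upright in the grip, with the cap at (315,340). Part of the ring arc shows behind it at (312,250).

Run:
```python
from h import *
from scipy.optimize import least_squares
np.set_printoptions(precision=1,suppress=True)
c=dict(np.load('w3.npz'));P=cloud(c);q=cv2.cvtColor(c['color'],cv2.COLOR_RGB2HSV)
m=(abs(P[...,2]-169.3)<1.6)&(np.hypot(P[...,0]-631,P[...,1]-63)<24)&(q[...,1]<60)
t=P[m];print('captop z',np.median(t[:,2]),len(t)); h=rim(t[:,:2]); h=h[h[:,0]<632]
print('cap',least_squares(lambda p:np.hypot(*(h-p).T)-22,[631,63],loss='soft_l1').x, t[:,:2].min(0))
g=(q[...,0]>15)&(q[...,0]<35)&(q[...,1]>110)&(np.hypot(P[...,0]-631,P[...,1]-63)<32)&(P[...,2]>69)&(P[...,2]<76)
s=P[g][:,:2];print('ring',least_squares(lambda p:np.maximum(np.abs(np.hypot(*(s-p).T)-23.9)-2,0),[631,63],loss='soft_l1').x,len(s),np.median(P[g][:,2]))
# tilt: left edge of tub body silhouette in image, cap plane fit
A=np.c_[t[:,:2]-t[:,:2].mean(0),np.ones(len(t))];print('slope',np.linalg.lstsq(A,t[:,2],rcond=None)[0][:2]*57)
```

```text
captop z 169.26246583044428 6167
cap [630.3  63.5] [608.7  41.6]
ring [632.3  63.4] 850 71.68098329024502
slope [ 0.1 -0.7]
```

jog_arm:
  motion:
    - [0, 0, 0, -1.5, 0, 20, 36]
    - [0, 0, 0, 0, 0, 8, 36]
    - [0, 0, 0, 0, 0, 4, 36]
    - [0, 0, 0, 0, 0, 3, 36]
    - [0, 0, 0, 0, 0, 0, 36]

```text
t: 7.6
eef_pos: [633.0, 62.9, 164.2]
tcp_rot: [3.142, 0.0, 3.142]
ft_force: [-0.6, -0.5, -1.5]
opening: 0.454
grip_force: 30.0
```

jog_arm:
  motion:
    - [0, 0, 0, 0, 0, 1.5, 36]
    - [0, 0, 0, 0, 0, 1.5, 36]
    - [0, 0, 0, 0, 0, 1, 36]
    - [0, 0, 0, 0, 0, 0, 36]

```text
t: 8.1
eef_pos: [633.0, 62.9, 159.9]
tcp_rot: [3.142, -0.0, 3.142]
ft_force: [-0.4, 0.5, -2.0]
opening: 0.46
grip_force: 30.0
```

jog_arm:
  motion:
    - [0, 0, 0, 0, 0, 1, 36]
    - [0, 0, 0, 0, 0, 1, 36]
    - [0, 0, 0, 0, 0, 0, 36]

```text
t: 8.48
eef_pos: [633.0, 62.9, 157.9]
tcp_rot: [3.141, -0.0, 3.142]
ft_force: [-0.1, 0.7, -0.8]
opening: 0.454
grip_force: 30.0
```

jog_arm:
  motion:
    - [0, 0, 0, 0, 0, 1, 36]
    - [0, 0, 0, 0, 0, 1, 36]
    - [0, 0, 0, 0, 0, 0, 36]

```text
t: 8.85
eef_pos: [633.0, 62.9, 155.9]
tcp_rot: [3.141, -0.0, 3.142]
ft_force: [-0.3, -0.1, -1.2]
opening: 0.456
grip_force: 30.0
```

jog_arm:
  motion:
    - [0, 0, 0, 0, 0, 1, 36]
    - [0, 0, 0, 0, 0, 0.7, 36]
    - [0, 0, 0, 0, 0, 0, 36]

```text
t: 9.22
eef_pos: [633.0, 62.9, 154.2]
tcp_rot: [3.142, -0.0, 3.142]
ft_force: [0.5, 0.1, -2.1]
opening: 0.454
grip_force: 30.0
```

jog_arm:
  motion:
    - [0, 0, 0, 0, 0, 0, 46]
    - [0, 0, 0, 0, 0, 0, 60]
    - [0, 0, 0, 0, 0, 0, 85]
    - [0, 0, 0, 0, 0, 0, 85]
    - [0, 0, 0, 0, 0, -40, 85]
    - [0, 0, 0, 0, 0, -45, 95]
    - [0, 0, 0, 20, 0, -10, 95]
    - [0, 0, 0, 0, 0, 0, 95]

```text
t: 10.22
eef_pos: [612.5, 63.0, 250.4]
tcp_rot: [3.142, 0.001, -3.141]
ft_force: [1.6, -0.2, -0.7]
opening: 1.0
grip_force: 0.0
```

Run:
```python
from h import *
np.set_printoptions(precision=1,suppress=True)
plan(471,-87,200,np.pi)
c=cam('wrist','w4.png');np.savez('w4.npz',**c);P=cloud(c)
t=P[(np.hypot(P[...,0]-632,P[...,1]-63)<26)&(P[...,2]>115)&(P[...,2]<145)]
z=np.percentile(t[:,2],[10,50,90]);print('cap z',z);t=t[abs(t[:,2]-z[1])<2];print(circ(rim(t[:,:2])),len(t),t.min(0),t.max(0))
A=np.c_[t[:,:2]-t[:,:2].mean(0),np.ones(len(t))];print('slope deg',np.linalg.lstsq(A,t[:,2],rcond=None)[0][:2]*57)
```

```text
pos [612.5  63.  250.4] rpy [ 3.1  0.  -3.1] shift [ 141.6 -150.    50.2] turn [0.  0.1 0. ] F [ 1.6 -0.2 -0.7] t 10.225 op 95.1
cap z [122.2 123.3 124.1]
(array([632.5,  63.4]), np.float64(21.855580993562054)) 3634 [610.6  41.7 121.3] [652.8  85.1 125.2]
slope deg [ 0.2 -0. ]
```

View pics/w4.png

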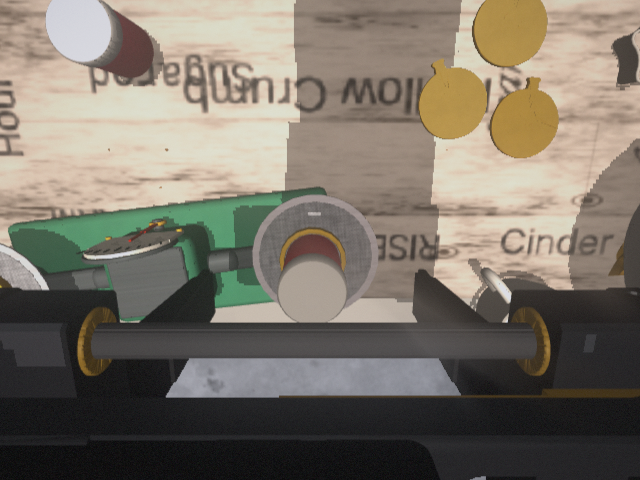

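The tub stands seated in the left ring: cap top is at 123.4 mm (expected 124 at the lower stop) and it is upright. Next is tub B.

jog_arm:
  motion:
    - [0, 0, 0, 35.3, -37.5, 12.6, 95]
    - [0, 0, 0, 35.3, -37.5, 12.6, 95]
    - [0, 0, 0, 35.3, -37.5, 12.6, 95]
    - [0, 0, 0, 35.3, -37.5, 12.6, 95]
    - [0, 0, 0, 0, 0, 0, 95]
    - [0, 0, 0, 0, 0, 0, 95]

```text
t: 11.02
eef_pos: [472.6, -87.3, 198.6]
tcp_rot: [3.141, 0.0, 3.141]
ft_force: [0.5, -0.2, 0.2]
opening: 0.999
grip_force: 0.0
```

Run:
```python
from h import *
np.set_printoptions(precision=1,suppress=True)
c=cam('wrist');P=cloud(c);m=(np.hypot(P[...,0]-471,P[...,1]+89)<35)&(abs(P[...,2]-70)<4); t=P[m]; b,r=circ(rim(t[:,:2]));print('B',len(t),b,r,t[:,:2].min(0),t[:,:2].max(0))
plan(*b,99.5,np.pi)
```

```text
B 3933 [471.  -87.1] 21.91298022504596 [ 448.9 -108.8] [492.5 -65.4]
pos [472.8 -86.9 198.8] rpy [ 3.1  0.  -3.1] shift [ 1.9 -0.3 99.3] turn [0. 0. 0.] F [-0.6  0.8 -0.2] t 11.075 op 95.1
```

jog_arm:
  motion:
    - [0, 0, 0, 1.8, -0.2, 40, 95]
    - [0, 0, 0, 0, 0, 40, 95]
    - [0, 0, 0, 0, 0, 19.3, 75]
    - [0, 0, 0, 0, 0, 0, 60]
    - [0, 0, 0, 0, 0, 0, 48]
    - [0, 0, 0, 0, 0, 0, 36]
    - [0, 0, 0, 0, 0, 0, 36]
    - [0, 0, 0, 0, 0, 0, 36]

```text
t: 12.08
eef_pos: [470.1, -87.4, 100.1]
tcp_rot: [-3.141, 0.001, 3.141]
ft_force: [0.6, 0.2, 3.8]
opening: 0.457
grip_force: 30.0
```

jog_arm:
  motion:
    - [0, 0, 0, 0, 0, -15, 36]
    - [0, 0, 0, 0, 0, -50, 36]
    - [0, 0, 0, 0, 0, -40, 36]
    - [0, 0, 0, -47, -24, 0, 36]
    - [0, 0, 0, -47, -24, 0, 36]
    - [0, 0, 0, -47, -24, 0, 36]
    - [0, 0, 0, -47, -24, 0, 36]
    - [0, 0, 0, 0, 0, 0, 36]
    - [0, 0, 0, 0, 0, 0, 36]

```text
t: 13.2
eef_pos: [657.2, -183.0, 204.8]
tcp_rot: [3.141, -0.001, 3.141]
ft_force: [-0.4, 0.4, -1.6]
opening: 0.453
grip_force: 30.0
```

```bash
cat > inhand.py <<'E'
from h import *
import sys
from scipy.optimize import least_squares
np.set_printoptions(precision=1,suppress=True)
x,y,zc,zr=map(float,sys.argv[1:5])
plan(x,y,zc,np.pi)
c=cam('wrist',sys.argv[5]);P=cloud(c);q=cv2.cvtColor(c['color'],cv2.COLOR_RGB2HSV)
m=(abs(P[...,2]-zc)<3)&(np.hypot(P[...,0]-x,P[...,1]-y)<25)&(q[...,1]<60)
t=P[m];z0=np.median(t[:,2]);t=t[abs(t[:,2]-z0)<1.6];print('captop z',z0,len(t)); h=rim(t[:,:2]); h=h[h[:,0]<x+1]
print('cap',least_squares(lambda p:np.hypot(*(h-p).T)-22,[x,y],loss='soft_l1').x)
A=np.c_[t[:,:2]-t[:,:2].mean(0),np.ones(len(t))];print('slope',np.linalg.lstsq(A,t[:,2],rcond=None)[0][:2]*57)
g=(q[...,0]>15)&(q[...,0]<35)&(q[...,1]>110)&(np.hypot(P[...,0]-x,P[...,1]-y)<32)&(P[...,2]>zr-3)&(P[...,2]<zr+4)
s=P[g][:,:2];print('ring',least_squares(lambda p:np.maximum(np.abs(np.hypot(*(s-p).T)-23.9)-2,0),[x,y],loss='soft_l1').x,len(s),np.median(P[g][:,2]))
E
python3 inhand.py 658.9 -183.3 174 82 w5.png
```

```text
pos [ 657.2 -183.   204.8] rpy [ 3.1 -0.   3.1] shift [-1.7 -0.3 30.8] turn [ 0.  -0.1 -0. ] F [-0.4  0.4 -1.6] t 13.2 op 43.0
captop z 174.2274234415189 6044
cap [ 657.4 -182.5]
slope [ 0.1 -0.8]
ring [ 659.6 -183.8] 837 81.72380384533969
```

jog_arm:
  motion:
    - [0, 0, 0, -1.5, -1.3, 10, 36]
    - [0, 0, 0, 0, 0, 5, 36]
    - [0, 0, 0, 0, 0, 0, 36]
    - [0, 0, 0, 0, 0, 0, 36]

```text
t: 13.75
eef_pos: [659.5, -184.6, 189.7]
tcp_rot: [3.141, 0.0, 3.142]
ft_force: [0.8, 0.3, -1.0]
opening: 0.454
grip_force: 30.0
```

jog_arm:
  motion:
    - [0, 0, 0, 0, 0.2, 5, 36]
    - [0, 0, 0, 0, 0, 2, 36]
    - [0, 0, 0, 0, 0, 1, 36]
    - [0, 0, 0, 0, 0, 1, 36]
    - [0, 0, 0, 0, 0, 1, 36]
    - [0, 0, 0, 0, 0, 1, 36]
    - [0, 0, 0, 0, 0, 1, 36]
    - [0, 0, 0, 0, 0, 1, 36]
    - [0, 0, 0, 0, 0, 0.5, 36]
    - [0, 0, 0, 0, 0, 0, 36]

```text
t: 15.0
eef_pos: [659.5, -184.4, 176.1]
tcp_rot: [3.142, 0.0, 3.142]
ft_force: [0.8, 0.4, -0.8]
opening: 0.455
grip_force: 30.0
```

```bash
cat > pan.py <<'E'
from h import *
np.set_printoptions(precision=1,suppress=True)
plan(0,0,0)
c=cam('wrist');P=cloud(c)
def z(x,y):
    r=np.hypot(P[...,0]-x,P[...,1]-y);m=(r>30)&(r<47)&(P[...,2]>48)&(P[...,2]<80);return np.median(P[m][:,2]),m.sum()
print('pan R z',z(660.6,-182.3),'L',z(631.5,65.6))
E
python3 pan.py
```

```text
pos [ 659.5 -184.4  176.1] rpy [3.1 0.  3.1] shift [659.5 184.4 176.1] turn 0 F [ 0.8  0.4 -0.8] t 15.0 op 43.3
pan R z (np.float64(74.18705081434601), np.int64(7857)) L (np.float64(nan), np.int64(0))
  return _methods._mean(a, axis=axis, dtype=dtype,
  ret = ret.dtype.type(ret / rcount)
```

Pan R is still at its upper stop and the tub's underside is at about 75.5 mm, so it is inside the ring. I'll lower the last millimetre, release and back off.

jog_arm:
  motion:
    - [0, 0, 0, 0, 0, 0.8, 36]
    - [0, 0, 0, 0, 0, 0, 36]
    - [0, 0, 0, 0, 0, 0, 85]
    - [0, 0, 0, 0, 0, 0, 85]
    - [0, 0, 0, 0, 0, 0, 85]
    - [0, 0, 0, 0, 0, -40, 85]
    - [0, 0, 0, 15, 0, -40, 95]
    - [0, 0, 0, 15, 10, 0, 95]
    - [0, 0, 0, 0, 0, 0, 95]
    - [0, 0, 0, 0, 0, 0, 95]

```text
t: 16.3
eef_pos: [629.9, -174.6, 255.0]
tcp_rot: [3.141, -0.0, -3.142]
ft_force: [-0.0, 0.2, -0.3]
opening: 1.001
grip_force: 0.0
```

jog_arm:
  motion:
    - [0, 0, 0, 20, 60, 0, 95]
    - [0, 0, 0, 0, 60, 0, 95]
    - [0, 0, 0, 0, 0, 0, 95]
    - [0, 0, 0, 0, 0, 0, 95]
    - [0, 0, 0, 0, 0, 0, 95]
    - [0, 0, 0, 0, 0, 0, 95]
    - [0, 0, 0, 0, 0, 0, 95]
    - [0, 0, 0, 0, 0, 0, 95]
    - [0, 0, 0, 0, 0, 0, 95]
    - [0, 0, 0, 0, 0, 0, 95]

```text
t: 17.55
eef_pos: [609.7, -55.1, 255.4]
tcp_rot: [3.142, 0.0, -3.142]
ft_force: [-0.3, 0.4, 0.1]
opening: 1.003
grip_force: 0.0
```

```bash
cat > both.py <<'E'
from h import *
np.set_printoptions(precision=1,suppress=True)
import sys
plan(0,0,0)
c=cam('wrist',sys.argv[1]);P=cloud(c)
for n,x,y,a,b in (('L',631.5,65.6,632.3,63.4),('R',660.6,-182.3,659.4,-183.8)):
    r=np.hypot(P[...,0]-x,P[...,1]-y);m=(r>30)&(r<47)&(P[...,2]>48)&(P[...,2]<80);print(n,'pan z',np.median(P[m][:,2]),m.sum())
    t=P[(np.hypot(P[...,0]-a,P[...,1]-b)<26)&(P[...,2]>115)&(P[...,2]<160)];z=np.median(t[:,2]);t=t[abs(t[:,2]-z)<2]
    A=np.c_[t[:,:2]-t[:,:2].mean(0),np.ones(len(t))]
    print('  cap z',z,len(t),*circ(rim(t[:,:2])),'slope',np.linalg.lstsq(A,t[:,2],rcond=None)[0][:2]*57)
E
python3 both.py w6.png
```

```text
pos [609.7 -55.1 255.4] rpy [ 3.1  0.  -3.1] shift [609.7  55.1 255.3] turn 0 F [-0.3  0.4  0.1] t 17.55 op 95.3
L pan z 54.23484643090967 3625
  cap z 123.26854802437947 2749 [631.2  62.8] 20.81729536039939 slope [0.3 0.3]
R pan z 74.0632866127088 2573
  cap z 122.690876821936 103 [ 653.5 -178.5] 13.421749463858374 slope [-4.6  3.2]
```

View pics/w6.png

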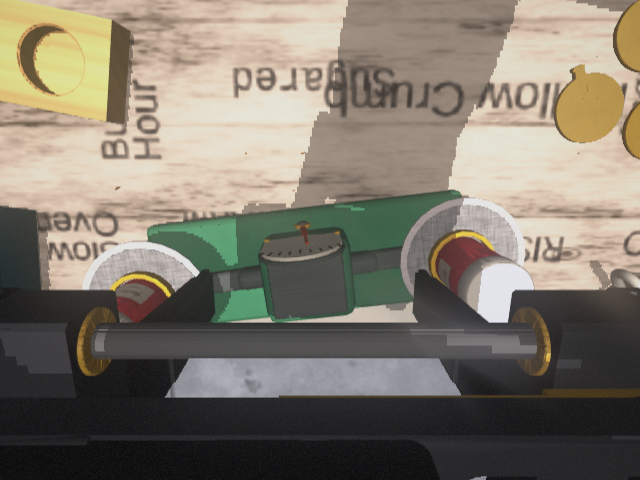

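The left pan is low at 54.2 mm and the right is at 74.1. The right cap is hidden by the finger, so I'll back off to check it is fully home and the beam has settled.

jog_arm:
  motion:
    - [0, 0, 0, 40, -30, -25, 95]
    - [0, 0, 0, 40, -30, -25, 95]
    - [0, 0, 0, 0, 0, 0, 95]
    - [0, 0, 0, 0, 0, 0, 95]
    - [0, 0, 0, 0, 0, 0, 95]
    - [0, 0, 0, 0, 0, 0, 95]
    - [0, 0, 0, 0, 0, 0, 95]
    - [0, 0, 0, 0, 0, 0, 95]
    - [0, 0, 0, 0, 0, 0, 95]
    - [0, 0, 0, 0, 0, 0, 95]

```text
t: 18.85
eef_pos: [529.7, -115.1, 305.3]
tcp_rot: [3.142, 0.0, 3.142]
ft_force: [0.1, 0.2, -0.0]
opening: 0.997
grip_force: 0.0
```

```bash
python3 both.py w7.png
python3 - <<'E'
from h import *
c=cam('scene');P=cloud(c)
for a,b in ((632.3,63.4),(659.4,-183.8)):
    t=P[(np.hypot(P[...,0]-a,P[...,1]-b)<15)&(P[...,2]>115)&(P[...,2]<170)];print(len(t),np.percentile(t[:,2],[25,50,75,95]) if len(t) else '')
E
```

```text
pos [ 529.7 -115.1  305.3] rpy [3.1 0.  3.1] shift [529.8 115.1 305.3] turn 0 F [ 0.1  0.2 -0. ] t 18.85 op 94.8
L pan z 54.24113493565113 1026
58 [122.28483559 124.36979637 125.46054095 128.02016113]
73 [142.37557005 144.11802074 145.9294323  148.50580328]
  return _methods._mean(a, axis=axis, dtype=dtype,
  ret = ret.dtype.type(ret / rcount)
both.py:9: RuntimeWarning: Mean of empty slice.
  A=np.c_[t[:,:2]-t[:,:2].mean(0),np.ones(len(t))]
  ret = um.true_divide(
Traceback (most recent call last):
  File "both.py", line 10, in <module>
    print('  cap z',z,len(t),*circ(rim(t[:,:2])),'slope',np.linalg.lstsq(A,t[:,2],rcond=None)[0][:2]*57)
                                   ~~~^^^^^^^^^
  File "h.py", line 25, in rim
    h=cv2.convexHull(p.astype(np.float32))[:,0]; return h
      ~~~~~~~~~~~~~~~~~~~~~~~~~~~~~~~~~~~~^^^^^
TypeError: 'NoneType' object is not subscriptable
```

Both tubs are home (cap tops at 124 and 144 mm) and the left pan stays down, so tub A on the left is heavier. Fetching it.

jog_arm:
  motion:
    - [0, 0, 0, -25.8, 44.5, 12.5, 95]
    - [0, 0, 0, -25.8, 44.5, 12.5, 95]
    - [0, 0, 0, -25.8, 44.5, 12.5, 95]
    - [0, 0, 0, -25.8, 44.5, 12.5, 95]
    - [0, 0, 0, 0, 0, 0, 95]
    - [0, 0, 0, 0, 0, 20, 95]
    - [0, 0, 0, 0, 0, 0, 95]

```text
t: 19.82
eef_pos: [632.3, 62.3, 234.5]
tcp_rot: [-3.142, -0.002, 3.141]
ft_force: [-0.5, 0.9, 0.8]
opening: 1.001
grip_force: 0.0
```

jog_arm:
  motion:
    - [0, 0, 0, -0.5, 0.6, 40, 95]
    - [0, 0, 0, 0, 0, 30, 90]
    - [0, 0, 0, 0, 0, 9.5, 75]
    - [0, 0, 0, 0, 0, 0, 60]
    - [0, 0, 0, 0, 0, 0, 50]
    - [0, 0, 0, 0, 0, 0, 45]
    - [0, 0, 0, 0, 0, 0, 40]
    - [0, 0, 0, 0, 0, 0, 36]
    - [0, 0, 0, 0, 0, 0, 36]

```text
t: 20.95
eef_pos: [633.7, 63.4, 156.3]
tcp_rot: [3.142, 0.001, 3.142]
ft_force: [-0.5, -0.4, 5.5]
opening: 0.459
grip_force: 30.0
```

jog_arm:
  motion:
    - [0, 0, 0, 0, 0, -2, 36]
    - [0, 0, 0, 0, 0, -3, 36]
    - [0, 0, 0, 0, 0, -4, 36]
    - [0, 0, 0, 0, 0, -5, 36]
    - [0, 0, 0, 0, 0, -6, 36]
    - [0, 0, 0, 0, 0, -10, 36]
    - [0, 0, 0, 0, 0, -15, 36]
    - [0, 0, 0, 0, 0, -25, 36]
    - [0, 0, 0, 0, 0, 0, 36]
    - [0, 0, 0, 0, 0, 0, 36]

```text
t: 22.2
eef_pos: [633.1, 63.5, 225.4]
tcp_rot: [3.142, -0.001, -3.142]
ft_force: [0.6, -0.1, -2.4]
opening: 0.454
grip_force: 30.0
```

```bash
python3 inhand.py 633 63.4 195 82 w8.png
python3 - <<'E'
from h import *
c=cam('scene');P=cloud(c)
t=P[(np.hypot(P[...,0]-659.4,P[...,1]+183.8)<15)&(P[...,2]>115)&(P[...,2]<170)];print(len(t),np.percentile(t[:,2],[25,50,75,95]) if len(t) else '')
E
```

```text
pos [633.1  63.5 225.4] rpy [ 3.1 -0.  -3.1] shift [ 0.1 -0.1 30.4] turn [ 0. -0.  0.] F [ 0.6 -0.1 -2.4] t 22.2 op 43.2
captop z 192.84412647019803 5184
cap [631.9  63.9]
slope [-0.  -0.8]
ring [632.2  63.4] 770 81.70481336419934
66 [122.45438774 124.60711774 125.80006894 127.75964218]
```

The scale swung over to B: its cap is at 124.6 and the tub in hand is clear of the ring. On to the rack.

jog_arm:
  motion:
    - [0, 0, 0, 50, 0, -15, 36]
    - [0, 0, 0, 17, -53, 0, 36]
    - [0, 0, 0, 17, -53, 0, 36]
    - [0, 0, 0, 17, -53, 0, 36]
    - [0, 0, 0, 17, -53, 0, 36]
    - [0, 0, 0, 17, -53, 0, 36]
    - [0, 0, 0, 17, -53, 15, 36]
    - [0, 0, 0, 0, 0, 0, 36]
    - [0, 0, 0, 0, 0, 0, 36]

```text
t: 23.42
eef_pos: [481.3, -254.3, 225.3]
tcp_rot: [3.141, -0.001, 3.141]
ft_force: [0.4, -0.3, -2.2]
opening: 0.455
grip_force: 30.0
```

Run:
```python
from h import *
from scipy.optimize import least_squares
np.set_printoptions(precision=1,suppress=True)
x,y=481,-254.5
plan(x,y,118,np.pi)
c=cam('wrist','w9.png');P=cloud(c);q=cv2.cvtColor(c['color'],cv2.COLOR_RGB2HSV)
t=P[(abs(P[...,2]-193)<5)&(np.hypot(P[...,0]-x,P[...,1]-y)<26)&(q[...,1]<60)];z=np.median(t[:,2]);t=t[abs(t[:,2]-z)<1.6];h=rim(t[:,:2]);h=h[h[:,0]<x]
print('cap',z,least_squares(lambda p:np.hypot(*(h-p).T)-22,[x,y],loss='soft_l1').x)
hp=P[(np.hypot(P[...,0]-x,P[...,1]-y)<60)&(abs(P[...,2]-30)<3)][:,:2]
c0=np.array([480,-255.])
for k in range(5):
    a=np.degrees(np.arctan2(*(hp-c0).T[::-1]))%360;r=np.hypot(*(hp-c0).T);b=(a//10).astype(int)
    e=np.array([hp[b==i][np.argmin(r[b==i])] for i in range(36) if (b==i).sum()>3 and r[b==i].min()<29])
    c0=least_squares(lambda p:np.hypot(*(e-p).T)-24.3,c0,loss='soft_l1').x
print('well',c0,len(e),sorted(set(b)),np.hypot(*(e-c0).T))
```

```text
pos [ 481.3 -254.3  225.3] rpy [ 3.1 -0.   3.1] shift [  0.2  -0.3 107.3] turn [ 0.1 -0.1 -0. ] F [ 0.4 -0.3 -2.2] t 23.425 op 43.3
cap 192.62277326271018 [ 479.9 -254.4]
well [ 479.7 -254.5] 26 [np.int64(4), np.int64(5), np.int64(6), np.int64(7), np.int64(8), np.int64(9), np.int64(10), np.int64(11), np.int64(12), np.int64(13), np.int64(14), np.int64(15), np.int64(16), np.int64(17), np.int64(18), np.int64(19), np.int64(20), np.int64(21), np.int64(22), np.int64(23), np.int64(24), np.int64(25), np.int64(26), np.int64(27), np.int64(28), np.int64(29), np.int64(30), np.int64(31)] [24.4 24.3 24.3 24.7 24.6 24.3 24.4 24.4 24.6 24.2 24.3 24.4 24.2 24.5
 24.2 24.4 24.4 24.1 24.4 24.4 24.3 24.3 24.4 24.5 24.2 26.3]
```

View pics/w9.png

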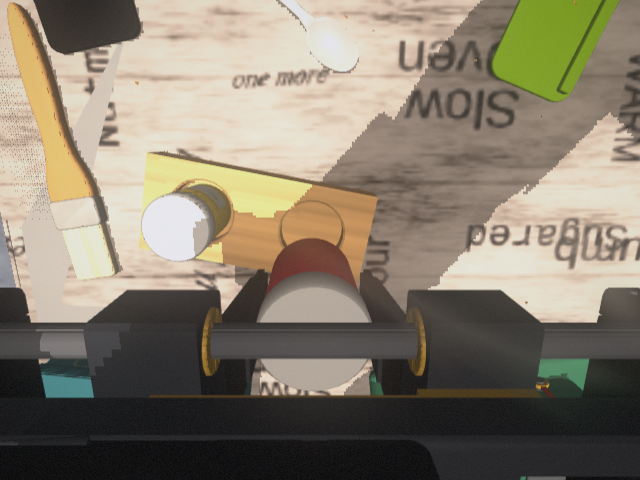

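The tub is aligned over the well (ring edge at (312,228), yellow tub clear at (180,228)). Lowering.

jog_arm:
  motion:
    - [0, 0, 0, 0, -0.2, 40, 36]
    - [0, 0, 0, 0, 0, 35, 36]
    - [0, 0, 0, 0, 0, 15, 36]
    - [0, 0, 0, 0, 0, 8, 36]
    - [0, 0, 0, 0, 0, 5, 36]
    - [0, 0, 0, 0, 0, 3, 36]
    - [0, 0, 0, 0, 0, 1, 36]
    - [0, 0, 0, 0, 0, 0, 36]
    - [0, 0, 0, 0, 0, 0, 36]

```text
t: 24.6
eef_pos: [481.5, -254.8, 119.0]
tcp_rot: [-3.141, 0.0, 3.141]
ft_force: [-0.8, 0.7, -2.2]
opening: 0.458
grip_force: 30.0
```

jog_arm:
  motion:
    - [0, 0, 0, 0, 0, 1, 36]
    - [0, 0, 0, 0, 0, 0.8, 36]
    - [0, 0, 0, 0, 0, 0, 36]
    - [0, 0, 0, 0, 0, 0, 36]

```text
t: 25.1
eef_pos: [481.4, -254.7, 117.0]
tcp_rot: [3.141, -0.0, 3.142]
ft_force: [-0.6, 0.3, -1.7]
opening: 0.455
grip_force: 30.0
```

jog_arm:
  motion:
    - [0, 0, 0, 0, 0, 0, 46]
    - [0, 0, 0, 0, 0, 0, 55]
    - [0, 0, 0, 0, 0, 0, 65]
    - [0, 0, 0, 0, 0, 0, 65]
    - [0, 0, 0, 0, 0, -40, 65]
    - [0, 0, 0, 0, 0, -50, 65]
    - [0, 0, 0, 50, 0, -20, 65]
    - [0, 0, 0, 20, 0, 0, 65]
    - [0, 0, 0, 0, 0, 0, 65]
    - [0, 0, 0, 0, 0, 0, 65]

```text
t: 26.35
eef_pos: [412.1, -254.9, 226.9]
tcp_rot: [-3.141, 0.0, 3.141]
ft_force: [0.5, 0.4, 0.8]
opening: 0.684
grip_force: 0.0
```

Run:
```python
from h import *
np.set_printoptions(precision=1,suppress=True)
plan(0,0,0)
c=cam('wrist','w10.png');P=cloud(c)
t=P[(np.hypot(P[...,0]-480,P[...,1]+254.5)<28)&(P[...,2]>70)&(P[...,2]<110)];z=np.median(t[:,2]);t=t[abs(t[:,2]-z)<2]
A=np.c_[t[:,:2]-t[:,:2].mean(0),np.ones(len(t))]
print('cap z',z,len(t),*circ(rim(t[:,:2])),'slope',np.linalg.lstsq(A,t[:,2],rcond=None)[0][:2]*57)
P=cloud(cam('scene','sc_end.png'))
t=P[(np.hypot(P[...,0]-659.4,P[...,1]+183.8)<15)&(P[...,2]>115)&(P[...,2]<170)];print('B cap',len(t),np.percentile(t[:,2],[25,50,75]))
a=cv2.imread('pics/sc_end.png')[170:390,150:500];cv2.imwrite('pics/sc_endc.png',cv2.resize(a,None,fx=2.2,fy=2.2))
```

```text
pos [ 412.1 -254.9  226.9] rpy [-3.1  0.   3.1] shift [412.2 254.9 226.8] turn 0 F [0.5 0.4 0.8] t 26.35 op 65.0
cap z 83.03868450484248 855 [ 480.4 -254.6] 22.00671289497571 slope [ 1.4 -0.2]Traceback (most recent call last):
  File "<stdin>", line 9, in <module>
    return _quantile_unchecked(
        a, q, axis, out, overwrite_input, method, keepdims, weights)
    return _ureduce(a,
                    func=_quantile_ureduce_func,
    ...<5 lines>...
                    overwrite_input=overwrite_input,
                    method=method)
    r = func(a, **kwargs)
    result = _quantile(arr,
                       quantiles=q,
    ...<2 lines>...
                       out=out,
                       weights=wgt)
    slices_having_nans = np.isnan(arr[-1, ...])
                                  ~~~^^^^^^^^^
IndexError: index -1 is out of bounds for axis 0 with size 0
```

Run:
```python
from h import *
for n in ('side','wrist'):
    P=cloud(cam(n)); t=P[(np.hypot(P[...,0]-659.4,P[...,1]+183.8)<18)&(P[...,2]>100)&(P[...,2]<170)]
    print(n,len(t),np.percentile(t[:,2],[50,90,97]) if len(t) else '')
print(env.job_done())
```

```text
side 111 [120.65902502 122.09432753 122.76954622]
wrist 0 
the job is handed in; nothing more can be done
None
```

I handed the job in with the heavier red tub (from the left pan) standing in the empty rack well, within about 1 mm of its centre, and the lighter tub still in the right pan's ring with that pan down. The hand-in returned no verdict, so I can't confirm the result beyond my own camera measurements.

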